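# Load bar blanks and wind the saw slide home

## Robot

A 6-joint arm with a two-finger parallel gripper is mounted at the origin on the work surface. World frame = base frame: x ahead of the robot, y to its left, z up, the work surface at z = 0. Lengths are in mm, angles in rad, forces in N, time in s.
With the tool pointing down it reaches from about 300 to 875 mm from the base axis. Payload 6.4 kg.
Tool frame: the origin (TCP) lies between the finger pads; the fingertips stand 14 mm ahead of it and the grasp point (between the pads) lies 5 mm behind it (manip.tcp_to_tips is the z of the fingertips in the tool frame, in mm); z points along the fingers, y is the line along which they close (so a half turn about z gives the same grasp; the last joint's range is limited). The gripper opens to 88 mm and grips with 3 to 60 N. Pads are 18 mm wide; open, the fingers measure 123 mm over their backs; the gripper's body (75 mm by 187 mm) begins 45 mm behind the grasp point.
Start: joints at [0.968, 0.181, 1.607, -0, 1.354, -0.206], TCP at [222.21, 530.343, 252.714] pointing down, gripper open.
Joint ranges: [-2.99, 2.99], [-0.89, 2.07], [0.3, 2.58], [-1.14, 4.28], [0, 2.63], [-3.12, 3.12]. Speed limits (rad/s): [2.57, 2.57, 3.01, 3.14, 3.14, 3.14].

## Interface

Orientations are given as a rotation vector (axis times angle).
In Python, from plant import manip, imaging gives the robot as it stands.
- The arm moves only by the tool step_arm, never from a script. Its argument "series" is a list that holds one entry, the list of rows, each a list of 5 numbers: the closure, from -1 (fully open) to 1 (shut), so that 0 is half open, then the shift along the tool's x, y, z in cm, then the turn about the tool's z in rad. In form: [[[hand, dx, dy, dz, twist], ...]]. A call has 1 to 8 rows; each row shifts and turns the commanded pose from where the row before left it, along the tool's axes as they then stand; what a row does not reach is not made up. A row lasts 1/10 s, in which the tool goes at most 50 mm and 8.59 degrees, less where a joint would pass 70% of its speed; a pose out of reach is approached as far as the arm can. A call with a gripper value outside its range is refused whole. The fingers move at their own pace and stop on an object; "grip_force" is the grip in N (left out, the last holds). Time passes only in rows, so rows that do not move let the fingers close. It gives the time, the measured TCP pose, the force, the opening and the grip force at its end, in the units of the state.
- manip.state(): the state, without advancing time (a new reading comes with each control period).
- imaging.camera(name): name is "scene" or "side" or "wrist"; returns the picture (420x560x3 uint8, red, green, blue); there is no depth.
- imaging.camera_params(name): a dict with "K" (3x3 intrinsics, pixels), "R" (3x3) and "t" (3): a world point X has camera coordinates R X + t; the wrist camera has in their place "mount" (4x4, takes a point from camera to tool coordinates, whose origin is the TCP and whose axes are the flange's). Camera axes: x right, y down, z forward; pixel columns grow to the right and rows downward; lengths in mm; the calibration is good to about 2 mm. A picture is of the moment at which its call begins: read the wrist's pose just before it. camera_params takes no time and is no camera call.
- manip.sign_off(): hands the job in; it is judged then, once.
The state is a dict: "time": time; "joint_pos": joint angles; "joint_vel": joint speeds; "joint_efforts": joint torques, N m; "position": TCP position; "eef_rot": TCP orientation; "wrist_force": force on the tool from outside, world axes, zero at the start; "wrist_torque": the same for the moment, N m; "finger_gap": opening from 0.0 (shut) to 1.0 (fully open); "finger_force": force on a finger pad.
Only numpy, scipy, OpenCV 4.12 (cv2) and the standard library are available. Lean on these libraries where they do the work, as an engineer would, in place of code of your own. Each camera call takes 0.05 s, during which the arm holds its last target. There are 200 camera calls.

## Task

Load the bar saw: pull every steel bar out of the upright holder and lay each one flat in a slot pair of its own on the slide, down on the slot floors of both rests and roughly centred lengthwise, while the slide is still back in its loading position. Then push the spokes of the star wheel round counter-clockwise until the slide is fully home at its stop by the saw head, with all the bars still lying seated. Leave the spray can and the roll of tape where they are.

Things in the scene. Friction and masses are not known exactly. Their poses are not given: they have to be found in the camera images.
- machine: Green bench bar saw, bolted down, place and yaw vary: bed 450 (x) by 200 mm (y), 30 mm high; a saw head 170 mm high with two blades across its far end (x +160 to +270 mm); on its +y side a foot 30 mm high carries the star wheel. Origin on the bench, 180 mm from the bed's near edge; x points along the bed to the saw head, y towards the star wheel.
- slide (a joint): Travel (m) of the bed's slide towards the saw head: 0 = loading position (where it starts), 0.080 = fully home against its stop. It is driven only by the star wheel, 12.5 mm per radian, and stays where it is left.
- wheel (a joint): Angle (rad) of the star wheel: 0 at the start, when one spoke points along the machine's x, 6.4 at the end stop (just over one turn). It grows turning counter-clockwise seen from above, which sends the slide towards the saw head. Light friction, about 2 to 4 N at the spokes; it stays where it is left.
- wheel_hub (a point): Centre of the star wheel, on its upright axis at the spokes' mid-height, 82 mm above the bench. Five level round spokes 12 mm thick, 72 deg apart, each ending in a black 24 mm ball centred 84 mm from the axis. Hub 52 mm wide, 15 mm above and below this plane, on a 60 mm post up to 65 mm; the foot below is 30 mm high. x points along one spoke and turns with the wheel; z up.
- slide_mid (a point): Middle of the slide, 97 mm up, at a seated bar's centre height. Slide plate 220 (x) by 160 mm (y), 41 mm below; on it two rests along x, 14 mm thick, at y = -58 and +58 mm, each with 4 open-topped slots 20 mm wide, 16 mm deep: floors 7 mm below this point, rest tops 9 mm above. A bar lies along y, bridging the same slot of both rests. x points to the saw head, z up.
- slot0 (a point): Slot pair 0: where the centre of a bar lies when it is seated in this pair (x = -75 mm from slide_mid; pairs are 50 mm apart). Axes as slide_mid.
- slot1 (a point): Slot pair 1: where the centre of a bar lies when it is seated in this pair (x = -25 mm from slide_mid; pairs are 50 mm apart). Axes as slide_mid.
- slot2 (a point): Slot pair 2: where the centre of a bar lies when it is seated in this pair (x = 25 mm from slide_mid; pairs are 50 mm apart). Axes as slide_mid.
- slot3 (a point): Slot pair 3: where the centre of a bar lies when it is seated in this pair (x = 75 mm from slide_mid; pairs are 50 mm apart). Axes as slide_mid.
- holder: Upright bar holder, bolted down, place and yaw vary: four open square grey tubes in a row along its y at -90, -30, +30, +90 mm, 26 mm outside, 20 mm inside, on a foot plate 90 by 250 mm, 6 mm thick; mouths 74 mm above the bench, inner floor 9 mm. Origin on the bench under the middle; x is level, square to the row; z up.
- bar0: Square steel bar, 14 x 14 x 150 mm, about 0.2 kg, one of up to four alike; may be absent. Origin at the centre of its lower end as it stands at the start, z along its length to the other end, x and y square to its sides. It starts standing loosely in one of the holder's tubes, 85 mm of it showing above the mouth.
- bar0_mid (a point): The centre of bar0, half way along it. Axes as bar0.
- bar1: Square steel bar, 14 x 14 x 150 mm, about 0.2 kg, one of up to four alike; may be absent. Origin at the centre of its lower end as it stands at the start, z along its length to the other end, x and y square to its sides. It starts standing loosely in one of the holder's tubes, 85 mm of it showing above the mouth.
- bar1_mid (a point): The centre of bar1, half way along it. Axes as bar1.
- bar2: Square steel bar, 14 x 14 x 150 mm, about 0.2 kg, one of up to four alike; may be absent. Origin at the centre of its lower end as it stands at the start, z along its length to the other end, x and y square to its sides. It starts standing loosely in one of the holder's tubes, 85 mm of it showing above the mouth.
- bar2_mid (a point): The centre of bar2, half way along it. Axes as bar2.
- bar3: Square steel bar, 14 x 14 x 150 mm, about 0.2 kg, one of up to four alike; may be absent. Origin at the centre of its lower end as it stands at the start, z along its length to the other end, x and y square to its sides. It starts standing loosely in one of the holder's tubes, 85 mm of it showing above the mouth.
- bar3_mid (a point): The centre of bar3, half way along it. Axes as bar3.
- spray_can: Bystander: grey spray can, 54 mm in diameter, 160 mm high, standing on the bench; origin centre of its underside.
- tape: Bystander: roll of tape, 90 mm in diameter, 25 mm high, lying flat; origin centre of its underside.

How it is judged (in metres and radians):
On the way, in this order (a step that is already met when the one before it is completed fails the run):
1. every bar lies seated in a slot pair while the slide is still in its loading position (within 20 mm) (z of bar0_mid in the frame of slide_mid between -0.005 and 0.005 m and y of bar0_mid in the frame of slide_mid between -0.025 and 0.025 m and x of bar0_mid in the frame of slide_mid between -0.1 and 0.1 m and angle between the z axis of each of bar0, bar1, bar2, bar3 and the y axis of slide_mid, either way round below 0.12 rad and linear speed of each of bar0, bar1, bar2, bar3 below 0.1 m/s and z of bar1_mid in the frame of slide_mid between -0.005 and 0.005 m and y of bar1_mid in the frame of slide_mid between -0.025 and 0.025 m and x of bar1_mid in the frame of slide_mid between -0.1 and 0.1 m and z of bar2_mid in the frame of slide_mid between -0.005 and 0.005 m and y of bar2_mid in the frame of slide_mid between -0.025 and 0.025 m and x of bar2_mid in the frame of slide_mid between -0.1 and 0.1 m and z of bar3_mid in the frame of slide_mid between -0.005 and 0.005 m and y of bar3_mid in the frame of slide_mid between -0.025 and 0.025 m and x of bar3_mid in the frame of slide_mid between -0.1 and 0.1 m and value of joint slide below 0.02 m), for 0.2 s.
2. the slide is wound home (within 4 mm of its stop) (value of joint slide above 0.076 m), for 0.2 s.
At the end, for the whole second after the job is handed in: Every bar that is present lies at rest in a slot pair of the slide, down on the slot floors (centre within 5 mm of the seated height, within 25 mm of the middle lengthwise, within 0.12 rad of the slide's y), and the slide is home (within 4 mm of its 80 mm stop) (z of bar0_mid in the frame of slide_mid between -0.005 and 0.005 m and y of bar0_mid in the frame of slide_mid between -0.025 and 0.025 m and x of bar0_mid in the frame of slide_mid between -0.1 and 0.1 m and angle between the z axis of each of bar0, bar1, bar2, bar3 and the y axis of slide_mid, either way round below 0.12 rad and linear speed of each of bar0, bar1, bar2, bar3 below 0.1 m/s and z of bar1_mid in the frame of slide_mid between -0.005 and 0.005 m and y of bar1_mid in the frame of slide_mid between -0.025 and 0.025 m and x of bar1_mid in the frame of slide_mid between -0.1 and 0.1 m and z of bar2_mid in the frame of slide_mid between -0.005 and 0.005 m and y of bar2_mid in the frame of slide_mid between -0.025 and 0.025 m and x of bar2_mid in the frame of slide_mid between -0.1 and 0.1 m and z of bar3_mid in the frame of slide_mid between -0.005 and 0.005 m and y of bar3_mid in the frame of slide_mid between -0.025 and 0.025 m and x of bar3_mid in the frame of slide_mid between -0.1 and 0.1 m and value of joint slide above 0.076 m); the robot touches nothing.
It fails at once if the spray can is disturbed (moved more than 40 mm or tipped) (distance of spray_can from where it was at the start of the episode above 0.04 m or angle between spray_can's own z axis and vertical above 0.6 rad).
It fails at once if the roll of tape is disturbed (moved more than 40 mm) (distance of tape from where it was at the start of the episode above 0.04 m).
Of bar0, bar1, bar2, bar3 only 2 to 4 are there at a start; the rules pass over those that are not, and their reading is None.
At some moment in a run one of bar0, bar1, bar2, bar3 may be knocked a few centimetres aside while the robot is not near it.
Once in a run the grip may slacken for a moment while it holds something.
It also fails if it takes over 210 s, if anything falls off the work surface, if the arm or the gripper's body presses on something with over 40 N, if the wrist force passes 120 N, or if a joint passes its speed limit or range.

## Working session

There is one attempt and no reset: what is moved stays moved. The work goes in short steps, Python scripts to look and compute and a tool call to move; the robot and the scene stay as the last step left them, time stands still between calls to the robot, and variables do not carry over. Pictures are saved under pics/ and viewed, at most 14 in all, crops included, and the job is handed in when it is done.

Besides the shell and the picture viewer there is one more tool, called after "Request:" by a JSON object that holds its "method" and its "body". step_arm: Moves the arm, as the interface text tells. Its arguments: {"type":"object","properties":{"series":{"type":"array","items":{"type":"array","items":{"type":"array","items":{"type":"number"}}}},"grip_force":{"type":"number"}},"required":["series"]}

```bash
ls; mkdir -p pics; python3 - <<'E'
from plant import manip, imaging
import cv2,numpy as np
print(manip.state())
for n in("scene","side","wrist"):
    p=imaging.camera_params(n);print(n,{k:np.round(v,3).tolist() for k,v in p.items()})
    cv2.imwrite(f"pics/{n}0.png",imaging.camera(n)[:,:,::-1])
E
```

```text
pics
{'time': 0.0, 'joint_pos': array([ 9.67697396e-01,  1.81514108e-01,  1.60797989e+00, -1.22006626e-05,
        1.35382362e+00, -2.06288903e-01]), 'joint_vel': array([ 9.02860113e-04, -4.96809641e-04, -3.61223013e-05,  9.26965004e-04,
        1.07620846e-03, -4.90463266e-04]), 'joint_efforts': array([ 1.93579017e-04, -4.33877563e+01, -3.41842210e+01,  7.03068520e-02,
        3.86032881e-02, -1.35506289e-04]), 'position': array([221.91179347, 529.90189373, 251.83886435]), 'eef_rot': array([-6.19090436e-01, -3.07930626e+00,  2.49752383e-03]), 'wrist_force': array([ 0.37801733, -0.74169579, -0.28619486]), 'wrist_torque': array([-0.00873002, -0.06621126, -0.05045169]), 'finger_force': 0.0, 'finger_gap': 0.998787778005984}
scene {'K': [[381.399, 0.0, 283.039], [0.0, 381.399, 209.257], [0.0, 0.0, 1.0]], 'R': [[0.403, 0.915, -0.014], [0.548, -0.253, -0.797], [-0.733, 0.314, -0.604]], 't': [-256.358, -225.989, 1470.139]}
side {'K': [[437.108, 0.0, 272.04], [0.0, 437.108, 207.81], [0.0, 0.0, 1.0]], 'R': [[0.987, -0.162, -0.006], [-0.133, -0.791, -0.597], [0.092, 0.59, -0.802]], 't': [-525.921, 139.973, 1064.23]}
wrist {'K': [[295.069, 0.0, 276.793], [0.0, 295.069, 205.123], [0.0, 0.0, 1.0]], 'mount': [[-0.001, -0.951, -0.31, 81.581], [1.0, -0.001, -0.001, 0.418], [0.001, -0.31, 0.951, -131.086], [0.0, 0.0, 0.0, 1.0]]}
```

View pics/scene0.png

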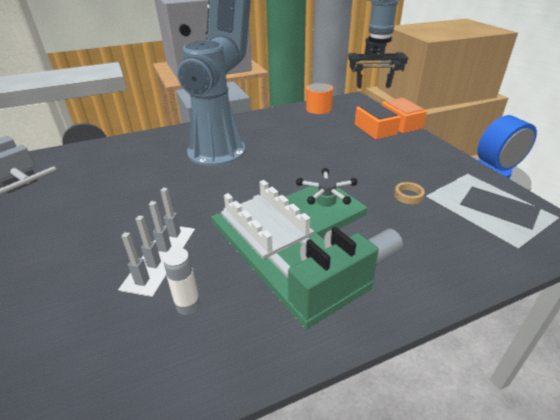

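View pics/side0.png

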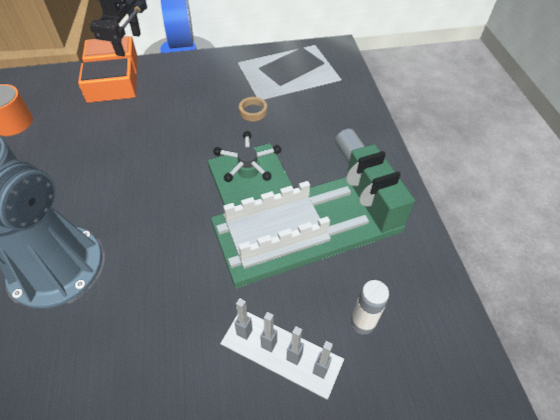

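```bash
cat > h.py <<'E'
import numpy as np,cv2
from scipy.spatial.transform import Rotation as Ro
from plant import manip, imaging
def cam(n,st=None):
    p=imaging.camera_params(n);K=np.array(p["K"])
    if n=="wrist":
        T=np.eye(4);st=st or manip.state();T[:3,:3]=Ro.from_rotvec(st["eef_rot"]).as_matrix();T[:3,3]=st["position"]
        W=T@np.array(p["mount"]);R=W[:3,:3].T;t=-R@W[:3,3]
    else: R=np.array(p["R"]);t=np.array(p["t"])
    return K,R,t
def onz(c,uv,z):
    K,R,t=c;uv=np.atleast_2d(np.array(uv,float));d=(R.T@np.linalg.inv(K)@np.c_[uv,np.ones(len(uv))].T).T
    o=-R.T@t;s=(np.array(z)-o[2])/d[:,2];return o+d*s[:,None]
def proj(c,X):
    K,R,t=c;q=(K@(R@np.atleast_2d(X).T+t[:,None])).T;return q[:,:2]/q[:,2:]
def shot(n,f):
    st=manip.state();im=imaging.camera(n)[:,:,::-1].copy();cv2.imwrite(f"pics/{f}.png",im);return im,cam(n,st)
def tool(st=None):
    st=st or manip.state();return np.array(st["position"]),Ro.from_rotvec(st["eef_rot"]).as_matrix()
E
python3 - <<'E'
from h import *
s=cam("side");c=cam("scene")
b=onz(s,[(213,151),(247,135),(277,149),(267,176),(229,178)],82)
b2=onz(c,[(299,182),(325,172),(355,183),(347,201),(310,201)],82)
for q in(b,b2):
    m=q.mean(0);d=q-m;print("hub",m.round(1),np.hypot(d[:,0],d[:,1]).round(0),np.degrees(np.arctan2(d[:,1],d[:,0])).round(0))
print("bars side",onz(s,[(241,301),(268,316),(297,330),(327,345)],159).round(0)[:,:2].tolist())
print("bars scene",onz(c,[(128,235),(141,218),(154,203),(166,189)],159).round(0)[:,:2].tolist())
print("can",onz(s,[(375,288)],160).round(0),onz(c,[(177,254)],160).round(0))
print("tape",onz(s,[(253,109)],12).round(0),onz(c,[(409,192)],12).round(0))
# rest corners on top z=106 : side view, and bed corners z=30
print("rests side",onz(s,[(230,212),(305,187),(244,246),(325,223)],106).round(0)[:,:2].tolist())
print("bed z30 side",onz(s,[(213,224),(237,271),(401,232)],30).round(0)[:,:2].tolist())
print("head",onz(s,[(351,152),(390,146),(376,201),(410,188)],[170]).round(0)[:,:2].tolist())
st=manip.state();print(tool()[1].round(2))
E
```

```text
hub [497.8 201.4  82. ] [94. 84. 87. 86. 84.] [ 156.   82.   11.  -60. -130.]
hub [506.5 198.6  82. ] [86. 85. 87. 84. 86.] [-134.  155.   80.   11.  -62.]
bars side [[434.0, -241.0], [480.0, -279.0], [529.0, -315.0], [576.0, -351.0]]
bars scene [[586.0, -347.0], [536.0, -313.0], [488.0, -276.0], [438.0, -239.0]]
can [[ 694. -257.  160.]] [[ 692. -261.  160.]]
tape [[549. 471.  12.]] [[549. 475.  12.]]
rests side [[435.0, 11.0], [625.0, 56.0], [456.0, -87.0], [648.0, -56.0]]
bed z30 side [[389.0, 38.0], [433.0, -105.0], [846.0, -63.0]]
head [[742.0, 94.0], [840.0, 97.0], [756.0, -60.0], [843.0, -37.0]]
[[-0.92  0.39 -0.  ]
 [ 0.39  0.92 -0.  ]
 [ 0.   -0.   -1.  ]]
```

Request:
{"method": "step_arm", "body": {"series": [[[-1,-3.9,-2.8,-0.6,0],[-1,-3.9,-2.8,-0.6,0],[-1,-3.9,-2.8,-0.6,0],[-1,-3.9,-2.8,-0.6,0],[-1,-3.9,-2.8,-0.6,0],[-1,-3.9,-2.8,-0.6,0],[-1,-3.9,-2.8,-0.6,0],[-1,-3.9,-2.8,-0.6,0]]]}}

```text
time: 0.95
position: [423.9, 201.4, 300.9]
eef_rot: [0.619, 3.08, 0.0]
wrist_force: [0.7, -0.3, -0.4]
finger_gap: 0.998
finger_force: 0.0
```

Request:
{"method": "step_arm", "body": {"series": [[[-1,-3.9,-2.8,-0.6,0],[-1,-3.9,-2.8,-0.6,0],[-1,-3.9,-2.8,-0.6,0],[-1,-3.9,-2.8,-0.6,0],[-1,0,0,0,0.13],[-1,0,0,0,0.13],[-1,0,0,0,0],[-1,0,0,0,0]]]}}

```text
time: 1.75
position: [523.8, 39.7, 324.5]
eef_rot: [-1.008, -2.975, 0.0]
wrist_force: [-0.5, -0.1, -0.5]
finger_gap: 0.998
finger_force: 0.0
```

```bash
python3 - <<'E'
from h import *
p,R=tool();print(p,R.round(3).tolist(),manip.state()["joint_pos"].round(2));im,c=shot("wrist","w1")
E
```

```text
[523.81609497  39.69255414 324.47681467] [[-0.794, 0.608, -0.0], [0.608, 0.794, 0.0], [0.0, -0.0, -1.0]] [-0.15  0.02  1.64 -0.    1.48 -1.07]
```

View pics/w1.png

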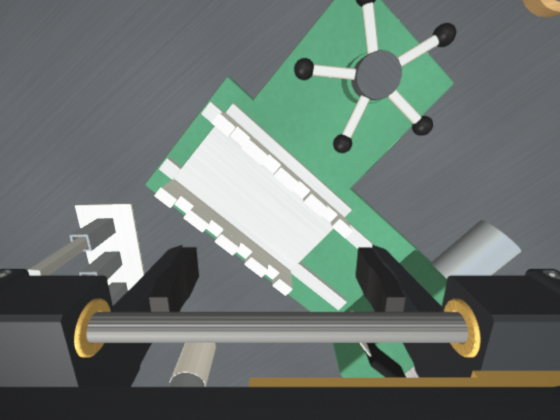

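```bash
python3 - <<'E'
from h import *
im=cv2.imread("pics/w1.png");c=cam("wrist")
cv2.imwrite("pics/w1c.png",cv2.resize(im[90:300,140:390],None,fx=2.85,fy=2.85,interpolation=cv2.INTER_CUBIC))
b=onz(c,[(304,69),(342,143),(422.5,125),(445,34)],82);
from scipy.optimize import least_squares
r=least_squares(lambda q:np.hypot(*(b[:,:2]-q).T)-84,[500,200]);print(r.x,r.fun.round(1));d=b[:,:2]-r.x;print(np.degrees(np.arctan2(d[:,1],d[:,0])).round(1),onz(c,[(378,75)],97))
g=im.min(2);m=(g>225).astype(np.uint8)
n,l,s,ce=cv2.connectedComponentsWithStats(m)
for i in range(1,n):
    if s[i,4]>25: print(ce[i].round(0),s[i,4],onz(c,[ce[i]],106).round(0)[0,:2])
E
```

```text
[499.90573996 203.37548296] [ 0.2  0.5 -0.1  0.6]
[-132.3  -61.4   11.    83. ] [[499.15586073 201.03961883  97.        ]]
[370.  27.] 312 [454. 216.]
[418.  50.] 247 [503. 245.]
[334.  72.] 269 [466. 162.]
[405. 107.] 246 [544. 205.]
[356. 116.] 253 [520. 156.]
[260. 198.] 12749 [529.   9.]
[288. 160.] 1448 [512.  65.]
[188. 212.] 729 [489. -74.]
[116. 239.] 2532 [ 460. -174.]
[233. 247.] 336 [559. -60.]
[261. 269.] 301 [607. -51.]
[ 34. 272.] 27 [ 426. -297.]
[282. 287.] 147 [647. -46.]
```

View pics/w1c.png

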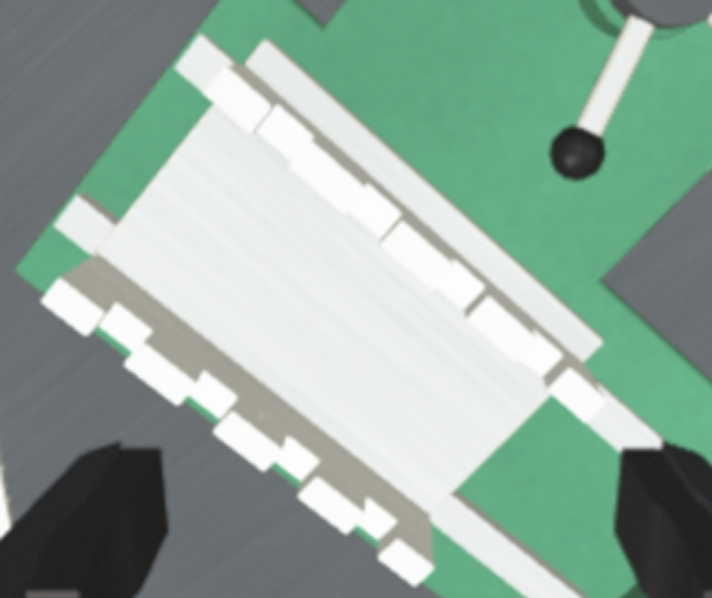

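```bash
python3 - <<'E'
from h import *
c=cam("wrist");f=lambda P:np.array(P,float)/2.85+[140,90]
A=onz(c,f([(127,325),(213,393),(299,457),(378,518)]),90)[:,:2];B=onz(c,f([(285,130),(370,207),(460,283),(540,352)]),90)[:,:2]
A2=onz(c,f([(72,305),(160,373),(246,440),(330,504),(406,562)]),106)[:,:2];B2=onz(c,f([(240,97),(327,175),(415,252),(500,325),(577,393)]),106)[:,:2]
for q in(A,A2,B,B2):print(q.round(0).tolist(),q.mean(0),np.degrees(np.arctan2(*(q[-1]-q[0])[::-1])))
print(np.linalg.norm(A.mean(0)-B.mean(0)))
m=np.degrees(np.arctan2(*(B.mean(0)-A.mean(0))[::-1]));print(m)
E
```

```text
[[479.0, -78.0], [528.0, -69.0], [579.0, -58.0], [628.0, -48.0]] [553.59553324 -62.92861204] 11.288561551078708
[[457.0, -83.0], [504.0, -74.0], [552.0, -65.0], [601.0, -55.0], [648.0, -46.0]] [552.3947443  -64.61092217] 11.000191224518893
[[456.0, 35.0], [504.0, 44.0], [556.0, 55.0], [605.0, 65.0]] [530.20146216  49.65231815] 11.182026135232324
[[435.0, 32.0], [481.0, 40.0], [529.0, 49.0], [577.0, 59.0], [625.0, 68.0]] [529.44324841  49.52173715] 10.852469874002312
114.98586175472624
101.73887906880239
```

Request:
{"method": "step_arm", "body": {"series": [[[-1,-3.15,-3.45,0.3,0],[-1,-3.15,-3.45,0.3,0],[-1,-3.15,-3.45,0.3,0],[-1,-3.15,-3.45,0.3,0],[-1,-3.15,-3.45,0.3,0],[-1,-3.15,-3.45,0.3,0],[-1,-3.15,-3.45,0.3,0],[-1,-3.15,-3.45,0.3,0]]]}}

```text
time: 2.6
position: [555.2, -334.2, 300.7]
eef_rot: [1.008, 2.975, -0.0]
wrist_force: [0.5, 0.9, -0.6]
finger_gap: 1.001
finger_force: 0.0
```

Request:
{"method": "step_arm", "body": {"series": [[[-1,0,0,0,0],[-1,0,0,0,0]]]}}

```text
time: 2.8
position: [554.8, -333.1, 299.9]
eef_rot: [-1.012, -2.973, -0.001]
wrist_force: [-1.3, 0.3, -0.7]
finger_gap: 0.998
finger_force: 0.0
```

```bash
python3 - <<'E'
from h import *
p,R=tool();print(p,R.round(3).tolist());im,c=shot("wrist","w2")
E
```

```text
[ 554.76716889 -333.12962708  299.8884739 ] [[-0.792, 0.61, -0.001], [0.61, 0.792, 0.001], [0.002, 0.0, -1.0]]
```

View pics/w2.png

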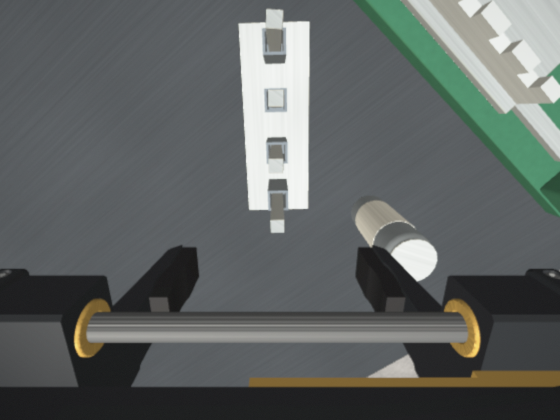

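```bash
python3 - <<'E'
from h import *
c=cam("wrist");p,R=tool()
t=onz(c,[(274.5,17),(276,99),(276.5,165),(277.5,226)],159);m=onz(c,[(273.5,43),(276,99),(277,150.5),(278,198)],74)
print(t[:,:2].round(0).tolist(),m[:,:2].round(0).tolist())
print("tool frame",((t-p)@R).round(0).tolist(),((m-p)@R).round(0).tolist())
q=onz(c,[(240,24),(309,21),(308,208),(249,209)],6);print(q.round(0)[:,:2].tolist(),q.mean(0))
E
```

```text
[[433.0, -241.0], [483.0, -278.0], [529.0, -313.0], [578.0, -349.0]] [[434.0, -244.0], [481.0, -276.0], [528.0, -311.0], [576.0, -346.0]]
tool frame [[152.0, -2.0, 142.0], [90.0, -1.0, 141.0], [32.0, -0.0, 141.0], [-29.0, 1.0, 141.0]] [[149.0, -4.0, 227.0], [92.0, -1.0, 226.0], [34.0, 0.0, 226.0], [-25.0, 1.0, 226.0]]
[[381.0, -257.0], [431.0, -186.0], [633.0, -332.0], [579.0, -404.0]] [ 505.98158813 -294.64398762    6.        ]
```

Request:
{"method": "step_arm", "body": {"series": [[[-1,-2.8,0.1,0,0],[-1,0,0,4.6,0],[-1,0,0,4.6,0],[-1,0,0,4.6,0],[-1,0,0,4.7,0],[-1,0,0,0,0],[-1,0,0,0,0]]], "grip_force": 25}}

```text
time: 3.55
position: [578.3, -347.6, 116.5]
eef_rot: [-1.009, -2.974, -0.001]
wrist_force: [-0.1, -0.1, 1.2]
finger_gap: 1.003
finger_force: 0.0
```

Request:
{"method": "step_arm", "body": {"series": [[[1,0,0,0,0],[1,0,0,0,0],[1,0,0,0,0],[1,0,0,0,0],[1,0,0,0,0],[1,0,0,0,0],[1,0,0,0,0],[1,0,0,0,0]]]}}

```text
time: 4.35
position: [577.8, -349.2, 115.6]
eef_rot: [-1.013, -2.973, -0.0]
wrist_force: [-0.4, 0.1, 0.5]
finger_gap: 0.297
finger_force: 0.0
```

Request:
{"method": "step_arm", "body": {"series": [[[1,0,0,0,0],[1,0,0,0,0],[1,0,0,0,0],[1,0,0,0,0],[1,0,0,-3,0],[1,0,0,-3,0],[1,0,0,-3.5,0],[1,0,0,0,0]]]}}

```text
time: 5.15
position: [580.2, -351.0, 216.9]
eef_rot: [1.01, 2.965, -0.006]
wrist_force: [-0.2, -0.4, -1.7]
finger_gap: 0.158
finger_force: 24.9
```

Request:
{"method": "step_arm", "body": {"series": [[[1,0,-4.3,0,0],[1,0,-4.3,0,0],[1,1,-4.4,0,0],[1,4.5,0,0,0],[1,4.5,0,0,0],[1,0,0,5,0],[1,0,0,3,0],[1,0,0,0,0]]]}}

```text
time: 5.95
position: [416.5, -387.5, 125.4]
eef_rot: [-1.011, -2.966, -0.009]
wrist_force: [-0.1, 0.8, -1.8]
finger_gap: 0.154
finger_force: 25.0
```

```bash
python3 - <<'E'
from h import *
im,c=shot("wrist","w3");s,cs=shot("side","s3");print(manip.state()["position"],manip.state()["wrist_force"])
cv2.imwrite("pics/m3.png",np.hstack([cv2.resize(im,(400,300)),cv2.resize(s[220:,150:450],(400,267))[:,:].copy() if 0 else cv2.resize(s[195:420,180:480],(400,300))]))
E
```

```text
[ 418.98260836 -390.6567175   130.06711212] [ 0.45597128 -0.55382261 -1.49874545]
```

View pics/m3.png

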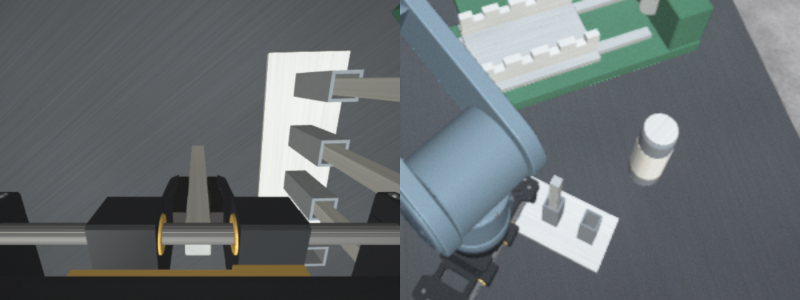

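Request:
{"method": "step_arm", "body": {"series": [[[1,0,0,2.0,0],[1,-1,0,0.4,0],[1,-1.9,0,0.1,0],[1,-1.9,0,0.3,0],[1,-1.8,0,0.6,0],[1,-1.7,0,1.0,0],[1,0,0,0,0]]]}}

```text
time: 6.75
position: [490.3, -446.6, 91.6]
eef_rot: [1.01, 2.963, -0.009]
wrist_force: [5.2, -1.7, 8.4]
finger_gap: 0.157
finger_force: 25.0
```

```bash
python3 - <<'E'
from h import *
im,c=shot("wrist","w4");print(manip.state()["position"],manip.state()["wrist_force"])
E
```

```text
[ 489.51204941 -446.02121904   91.56793087] [ 0.79831575 -3.5783065   7.64033342]
```

View pics/w4.png

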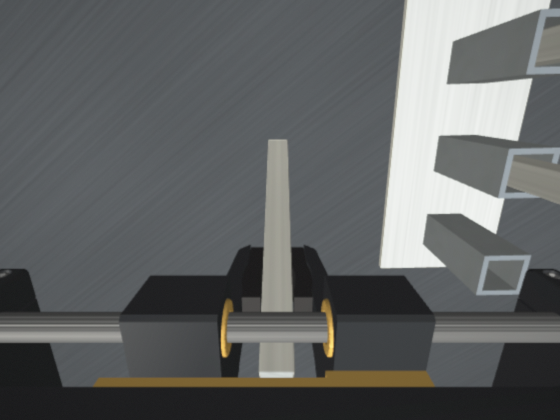

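Request:
{"method": "step_arm", "body": {"series": [[[1,-1.7,0,0.9,0],[1,-1.5,0,1.2,0],[1,-1.3,0,1.5,0],[1,-1.0,0,1.6,0],[1,-0.7,0,1.4,0],[1,0,0,0,0]]]}}

```text
time: 7.4
position: [535.2, -480.3, 20.2]
eef_rot: [1.013, 2.974, 0.0]
wrist_force: [-0.1, -0.6, 0.1]
finger_gap: 0.154
finger_force: 25.0
```

```bash
python3 - <<'E'
from h import *
im,c=shot("wrist","w5");p,R=tool();print(p,manip.state()["wrist_force"])
g=im[:300,240:320].min(2)
print([int(x) for x in g[80:200:6,37]])
for th in (70,75,80,85):
    a=np.radians(th);e=p+R@np.array([111*np.sin(a),0,-5+111*np.cos(a)]);print(th,proj(c,e).round(0))
E
```

```text
[ 535.0400744  -480.23444339   21.16302073] [ 0.18559871  0.65590009 -0.8928946 ]
[222, 221, 222, 222, 222, 222, 221, 222, 221, 221, 221, 221, 220, 221, 220, 220, 220, 219, 219, 219]
70 [[276.  61.]]
75 [[276.  51.]]
80 [[276.  42.]]
85 [[276.  33.]]
```

View pics/w5.png

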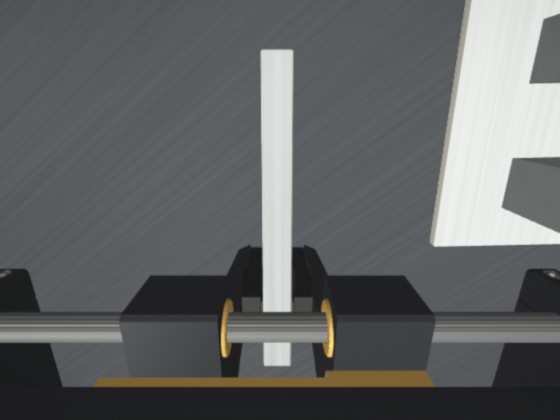

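Request:
{"method": "step_arm", "body": {"series": [[[1,0,0,-4.8,0.12],[1,0,0,-4.8,0.12],[1,0,0,-4.8,0.12],[1,0,0,-4.8,0.12],[1,0,0,-0.8,0.12],[1,0,0,0,0.124],[1,4.3,1.7,0,0],[1,4.3,1.7,0,0]]]}}

```text
time: 8.25
position: [551.0, -388.9, 222.5]
eef_rot: [2.003, 2.418, -0.0]
wrist_force: [0.6, 1.3, -2.6]
finger_gap: 0.153
finger_force: 25.0
```

Request:
{"method": "step_arm", "body": {"series": [[[1,4.3,1.7,0,0],[1,4.3,1.7,0,0],[1,4.3,1.7,0,0],[1,4.3,1.7,0,0],[1,4.3,1.7,0,0],[1,4.3,1.7,0,0],[1,4.3,1.7,0,0],[1,4.3,1.7,0,0]]]}}

```text
time: 9.05
position: [620.3, -23.4, 222.8]
eef_rot: [1.999, 2.42, 0.002]
wrist_force: [-0.1, -0.8, -1.7]
finger_gap: 0.16
finger_force: 25.0
```

Request:
{"method": "step_arm", "body": {"series": [[[1,0,0,2.5,0],[1,0,0,2.5,0],[1,0,0,0,0],[1,0,0,0,0]]]}}

```text
time: 9.45
position: [620.0, -25.3, 171.9]
eef_rot: [2.0, 2.422, 0.0]
wrist_force: [-0.1, -0.7, -1.5]
finger_gap: 0.156
finger_force: 25.0
```

```bash
python3 - <<'E'
from h import *
im,c=shot("wrist","w6");p,R=tool();print(p,np.degrees(np.arctan2(R[1,0],R[0,0])),manip.state()["wrist_force"])
yh=np.array([-.191,.982]);s3=np.array([615.1,7.3]);print("d tool to slot3 (x,y)",R[:2,:2].T@(s3-p[:2]))
E
```

```text
[620.63882799 -25.66325083 172.70849558] 100.86358636879153 [-0.1937899 -0.2948094 -1.6194689]
d tool to slot3 (x,y) [33.41640098  0.77312964]
```

View pics/w6.png

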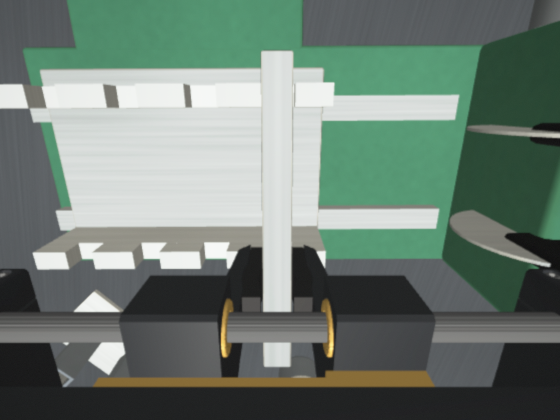

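```bash
python3 - <<'E'
from h import *
c=cam("wrist");p,R=tool()
K,Rc,t=c
# rays in tool frame for the two end pixels; bar axis in tool xz plane through grasp point (0,0,-5)
def ray(uv):
    a=onz(c,[uv],100)[0];o=-Rc.T@t;return R.T@(o-p),R.T@(a-o)
from scipy.optimize import least_squares
def ends(q):
    th,L=q;u=np.array([np.sin(th),0,np.cos(th)]);n=np.array([np.cos(th),0,-np.sin(th)]) # n: upper face normal
    g=np.array([0,0,-5.]);X=np.array([g+u*L-7*n*0+7*np.array([np.cos(th)*0,0,0]),g-u*(150-L)])
    X=X+7*np.array([np.cos(th),0,-np.sin(th)]) # top face edge
    return X
f=lambda q:proj(c,p+(R@ends(q).T).T)[:,1]-[53,367]
r=least_squares(f,[1.35,110]);print(np.degrees(r.x[0]),r.x[1],r.fun)
E
```

```text
68.0177676315096 113.33076377443614 [ 1.64135372e-12 -1.59161573e-12]
```

Request:
{"method": "step_arm", "body": {"series": [[[1,0,0,2,0],[1,0,0,1.5,0],[1,0,0,1.2,0],[1,0,0,1,0],[1,0,0,0.8,0],[1,0,0,0.8,0],[1,0,0,0.7,0],[1,0,0,0,0]]], "grip_force": 15}}

```text
time: 10.3
position: [620.3, -25.7, 91.6]
eef_rot: [2.0, 2.421, -0.0]
wrist_force: [-2.4, -1.3, 4.0]
finger_gap: 0.16
finger_force: 15.0
```

Request:
{"method": "step_arm", "body": {"series": [[[1,0,0,0,0],[1,0,0,0,0]]], "grip_force": 6}}

```text
time: 10.5
position: [620.3, -25.7, 91.6]
eef_rot: [2.0, 2.421, -0.0]
wrist_force: [-3.2, -1.7, 5.1]
finger_gap: 0.156
finger_force: 6.0
```

Request:
{"method": "step_arm", "body": {"series": [[[0.4,0,0,0,0],[0.4,0,0,0,0],[0.4,0,0,0,0],[0.4,0,0,-2,0],[0.3,0,0,-5,0],[0.3,0,0,-4,0],[0.3,0,0,0,0],[0.3,0,0,0,0]]]}}

```text
time: 11.3
position: [620.5, -25.3, 201.9]
eef_rot: [1.999, 2.42, 0.002]
wrist_force: [-0.6, -0.6, -0.2]
finger_gap: 0.347
finger_force: 0.0
```

```bash
python3 - <<'E'
from h import *
im,c=shot("wrist","w7");s,_=shot("side","s7");p,R=tool();print(p,manip.state()["finger_gap"])
cv2.imwrite("pics/m7.png",np.vstack([cv2.resize(im[0:300],(560,300)),cv2.resize(s[160:300,190:450],(520,280),interpolation=cv2.INTER_CUBIC)[:, :].copy().__class__(0) if 0 else cv2.resize(s[160:310,190:470],(560,300),interpolation=cv2.INTER_CUBIC)]))
E
```

```text
[618.91743259 -24.95380604 199.1183223 ] 0.35224421575182824
```

View pics/m7.png

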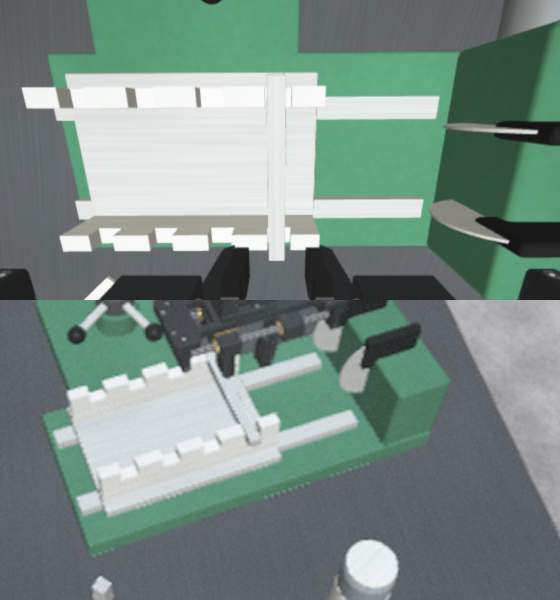

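Request:
{"method": "step_arm", "body": {"series": [[[0.3,0,0,-1,-0.12],[0.3,0,0,-1,-0.12],[0.3,0,0,0,-0.12],[-1,0,0,0,-0.12],[-1,0,0,0,-0.12],[-1,0,0,0,-0.124],[-1,-1.7,-4.7,0,0],[-1,-1.7,-4.7,0,0]]]}}

```text
time: 12.2
position: [588.2, -119.7, 218.3]
eef_rot: [-1.006, -2.972, -0.0]
wrist_force: [0.7, -1.2, -0.3]
finger_gap: 0.778
finger_force: 0.0
```

Request:
{"method": "step_arm", "body": {"series": [[[-1,-1.7,-4.7,0,0],[-1,-1.7,-4.7,0,0],[-1,-1.7,-4.7,0,0],[-1,-1.7,-4.7,0,0],[-1,0,0,0,0],[-1,0,0,0,0]]]}}

```text
time: 12.8
position: [527.2, -311.2, 218.5]
eef_rot: [-1.016, -2.969, -0.003]
wrist_force: [0.3, 1.0, -0.2]
finger_gap: 0.997
finger_force: 0.0
```

```bash
cat > chk.py <<'E'
from h import *
import sys
tx,ty=map(float,sys.argv[1:3]);p,R=tool();print(p.round(1),np.degrees(np.arctan2(R[1,0],R[0,0])).round(1),"delta tool xy",(R[:2,:2].T@(np.array([tx,ty])-p[:2])).round(1))
a=cv2.imread("pics/side0.png")
for n,cs in(("side",cam("side")),("scene",cam("scene"))):
    im=imaging.camera(n)[:,:,::-1];a=cv2.imread(f"pics/{n}0.png")
    for q in((434,-242),(481.5,-277),(529,-312),(577,-348)):
        o=[]
        for z in(145,95):
            u,v=proj(cs,[(*q,z)])[0].astype(int);o.append(round(float(np.abs(im[v-6:v+7,u-6:u+7].astype(float)-a[v-6:v+7,u-6:u+7]).mean()),1))
        print(n,q,o)
E
python3 chk.py 529 -312; python3 - <<'E'
from h import *
im=cv2.imread("pics/w7.png");st=dict(manip.state());T=Ro.from_euler("z",0)
K,_,_=cam("wrist")
# bar A ends seen in w7 at pose then
st["position"]=np.array([618.92,-24.95,199.12]);st["eef_rot"]=np.array([2.0,2.42,0.0])
c=cam("wrist",st);e=onz(c,[(276.5,75),(276.5,259)],104);m=e.mean(0)[:2]-[541.4,-7];print(e.round(0),np.linalg.norm(e[0]-e[1]),m@[.982,.191],m@[-.191,.982])
E
```

```text
[ 527.2 -311.2  218.5] 142.2 delta tool xy [-1.9  0.5]
side (434, -242) [1.7, 1.6]
side (481.5, -277) [69.8, 92.7]
side (529, -312) [77.7, 93.3]
side (577, -348) [50.5, 26.7]
scene (434, -242) [9.7, 3.7]
scene (481.5, -277) [21.8, 3.6]
scene (529, -312) [3.6, 3.6]
scene (577, -348) [32.0, 23.1]
[[599.  77. 104.]
 [626. -65. 104.]] 145.09961497100335 72.63744587668532 -0.7872989723069264
```

Request:
{"method": "step_arm", "body": {"series": [[[-1,-0.2,0,4.6,0],[-1,0,0,4.6,0],[-1,0,0,1.1,0],[1,0,0,0,0],[1,0,0,0,0],[1,0,0,0,0],[1,0,0,0,0],[1,0,0,0,0]]], "grip_force": 25}}

```text
time: 13.7
position: [530.7, -312.6, 119.3]
eef_rot: [1.012, 2.972, -0.001]
wrist_force: [-0.3, 0.1, 0.3]
finger_gap: 0.57
finger_force: 0.0
```

Request:
{"method": "step_arm", "body": {"series": [[[1,0,0,0,0],[1,0,0,0,0],[1,0,0,0,0],[1,0,0,0,0],[1,0,0,0,0],[1,0,0,0,0],[1,0,0,0,0],[1,0,0,0,0]]]}}

```text
time: 14.5
position: [529.9, -312.0, 117.6]
eef_rot: [-1.013, -2.974, -0.0]
wrist_force: [0.3, -0.5, -0.4]
finger_gap: 0.157
finger_force: 25.0
```

Request:
{"method": "step_arm", "body": {"series": [[[1,0,0,-3,0],[1,0,0,-3,0],[1,0,0,-3.5,0],[1,0,-4.3,0,0],[1,0,-4.3,0,0],[1,1,-4.4,0,0],[1,0,0,0,0],[1,0,0,0,0]]]}}

```text
time: 15.3
position: [441.9, -409.3, 212.4]
eef_rot: [-1.017, -2.972, -0.001]
wrist_force: [-0.1, -0.8, -1.9]
finger_gap: 0.154
finger_force: 25.0
```

Request:
{"method": "step_arm", "body": {"series": [[[1,0,0,5,0],[1,0,0,4.6,0],[1,0,0,0,0],[1,-1,0,0.8,0],[1,-1.9,0,0.1,0],[1,-1.9,0,0.3,0],[1,-1.8,0,0.6,0],[1,-1.7,0,1.0,0]]]}}

```text
time: 16.1
position: [513.9, -462.5, 96.7]
eef_rot: [1.008, 2.964, -0.008]
wrist_force: [4.9, 0.1, 17.9]
finger_gap: 0.156
finger_force: 25.0
```

Request:
{"method": "step_arm", "body": {"series": [[[1,-1.7,0,0.9,0],[1,-1.5,0,1.2,0],[1,-1.3,0,1.5,0],[1,-1.0,0,1.6,0],[1,-0.7,0,1.2,0],[1,0,0,0,0]]]}}

```text
time: 16.7
position: [558.5, -496.7, 24.3]
eef_rot: [-1.011, -2.974, -0.001]
wrist_force: [-0.2, -1.0, 0.5]
finger_gap: 0.154
finger_force: 25.0
```

```bash
cat > bar.py <<'E'
from h import *
st=manip.state();im=imaging.camera("wrist")[:,:,::-1];cv2.imwrite("pics/b%d.png"%int(st["time"]*100),im);c=cam("wrist",st);p,R=tool(st)
g=cv2.GaussianBlur(im,(5,5),0).min(2)[:,270:284].mean(1);d=np.diff(g);print(p,st["wrist_force"],"edges",[(i,round(d[i])) for i in np.argsort(-abs(d[:240]))[:5]],[int(x) for x in g[0:240:12]])
print({th:int(proj(c,p+R@np.array([112*np.sin(np.radians(th)),0,-5+112*np.cos(np.radians(th))]))[0,1]) for th in(0,45,60,70,75,80,85,90)})
E
python3 bar.py
```

```text
[ 558.48329933 -496.68151056   24.32211901] [-0.20631337 -0.98236658  0.45648948] edges [(np.int64(60), 36), (np.int64(61), 29), (np.int64(59), 28), (np.int64(62), 14), (np.int64(58), 12)] [87, 89, 89, 89, 89, 135, 218, 219, 219, 219, 219, 219, 219, 218, 217, 217, 216, 216, 215, 215]
{0: 209, 45: 112, 60: 80, 70: 59, 75: 49, 80: 40, 85: 31, 90: 23}
```

Request:
{"method": "step_arm", "body": {"series": [[[1,0,0,-4.8,0.12],[1,0,0,-4.8,0.12],[1,0,0,-4.8,0.12],[1,0,0,-4.8,0.12],[1,0,0,-0.8,0.12],[1,0,0,0,0.124],[1,4.5,1,0,0],[1,4.5,1,0,0]]]}}

```text
time: 17.55
position: [559.0, -404.5, 224.8]
eef_rot: [-2.003, -2.419, -0.0]
wrist_force: [1.1, 1.0, -1.3]
finger_gap: 0.152
finger_force: 25.0
```

Request:
{"method": "step_arm", "body": {"series": [[[1,4.5,1,0,0],[1,4.5,1,0,0],[1,4.5,1,0,0],[1,4.5,1,0,0],[1,4.5,1,0,0],[1,4.5,1,0,0],[1,4.5,1,0,0],[1,4.5,1,0,0]]]}}

```text
time: 18.35
position: [569.7, -34.5, 225.5]
eef_rot: [-2.001, -2.422, 0.0]
wrist_force: [0.6, 0.2, -2.6]
finger_gap: 0.154
finger_force: 25.0
```

Request:
{"method": "step_arm", "body": {"series": [[[1,0,0,2.5,0],[1,0,0,2.5,0],[1,0,0,0,0],[1,0,0,0,0]]]}}

```text
time: 18.75
position: [570.2, -36.5, 175.2]
eef_rot: [-2.0, -2.421, 0.001]
wrist_force: [0.2, 0.3, -1.8]
finger_gap: 0.154
finger_force: 25.0
```

```bash
python3 bar.py; python3 chk.py 572.5 -35.6
```

```text
[570.21412808 -36.47855867 175.24735675] [ 0.18487596  0.27998228 -1.78430588] edges [(np.int64(62), 38), (np.int64(61), 37), (np.int64(63), 23), (np.int64(60), 20), (np.int64(64), 8)] [82, 82, 83, 83, 84, 91, 218, 219, 219, 220, 219, 219, 219, 218, 218, 217, 216, 216, 215, 215]
{0: 209, 45: 112, 60: 80, 70: 59, 75: 49, 80: 39, 85: 30, 90: 23}
[571.  -36.9 176.1] 100.9 delta tool xy [1.  1.7]
side (434, -242) [50.6, 23.1]
side (481.5, -277) [2.1, 2.0]
side (529, -312) [48.6, 30.0]
side (577, -348) [50.2, 26.5]
scene (434, -242) [24.1, 12.6]
scene (481.5, -277) [3.0, 2.6]
scene (529, -312) [30.1, 22.4]
scene (577, -348) [32.7, 23.4]
```

Request:
{"method": "step_arm", "body": {"series": [[[1,0.1,0.15,2.2,0],[1,0,0,1.6,0],[1,0,0,1.3,0],[1,0,0,1,0],[1,0,0,0.8,0],[1,0,0,0.8,0],[1,0,0,0.6,0],[1,0,0,0,0]]], "grip_force": 15}}

```text
time: 19.7
position: [572.6, -35.9, 92.6]
eef_rot: [2.0, 2.421, -0.0]
wrist_force: [-2.5, -1.3, 4.8]
finger_gap: 0.157
finger_force: 15.0
```

Request:
{"method": "step_arm", "body": {"series": [[[1,0,0,0,0],[0.4,0,0,0,0],[0.4,0,0,0,0],[0.4,0,0,0,0],[0.4,0,0,-2,0],[0.3,0,0,-5,0],[0.3,0,0,-4,0],[0.3,0,0,0,0]]], "grip_force": 6}}

```text
time: 20.5
position: [575.7, -36.1, 208.4]
eef_rot: [1.994, 2.414, 0.008]
wrist_force: [1.4, 0.4, 0.2]
finger_gap: 0.349
finger_force: 0.0
```

```bash
python3 - <<'E'
from h import *
im,c=shot("wrist","w8");s,_=shot("side","s8");print(tool()[0])
cv2.imwrite("pics/m8.png",np.vstack([im[:280],cv2.resize(s[220:420,130:410],(448,320),interpolation=cv2.INTER_CUBIC)[:, :,:].copy() if 0 else cv2.resize(s[200:410,130:480],(560,320),interpolation=cv2.INTER_CUBIC)]))
E
```

```text
[572.5661216  -35.4101763  202.59432214]
```

View pics/m8.png

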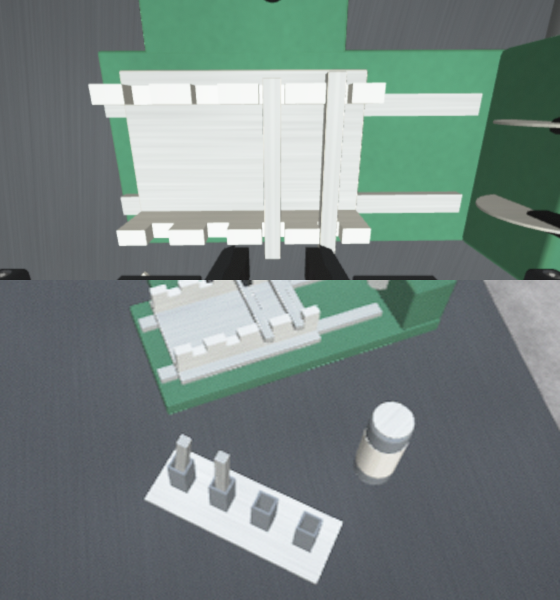

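Request:
{"method": "step_arm", "body": {"series": [[[0.3,0,0,-1,-0.12],[0.3,0,0,-0.6,-0.12],[0.3,0,0,0,-0.12],[-1,0,0,0,-0.12],[-1,0,0,0,-0.12],[-1,0,0,0,-0.124],[-1,-1.25,-4.1,0,0],[-1,-1.25,-4.1,0,0]]]}}

```text
time: 21.4
position: [540.4, -115.0, 215.1]
eef_rot: [-1.007, -2.971, -0.001]
wrist_force: [0.5, -0.2, 0.6]
finger_gap: 0.779
finger_force: 0.0
```

Request:
{"method": "step_arm", "body": {"series": [[[-1,-1.25,-4.1,0,0],[-1,-1.25,-4.1,0,0],[-1,-1.25,-4.1,0,0],[-1,-1.25,-4.1,0,0],[-1,0,0,0,0],[-1,0,0,0,0]]]}}

```text
time: 22.0
position: [480.1, -275.9, 215.6]
eef_rot: [-1.016, -2.969, -0.003]
wrist_force: [-0.9, 1.1, 0.2]
finger_gap: 0.998
finger_force: 0.0
```

```bash
python3 chk.py 482 -277; python3 - <<'E'
from h import *
im,c=shot("wrist","w9");im2,c2=shot("scene","s9");print(proj(c,[(482,-277,159),(434,-242,159),(481,-276,74),(434,-243,74)]).round())
a=cv2.imread("pics/scene0.png")
cv2.imwrite("pics/m9.png",np.hstack([cv2.resize(im[0:300,180:380],(400,600)),np.vstack([cv2.resize(q[170:290,110:210],(360,300)) for q in(a,im2)])]))
E
```

```text
[ 480.1 -275.9  215.6] 142.2 delta tool xy [-2.2  0.3]
side (434, -242) [74.1, 81.8]
side (481.5, -277) [41.4, 46.3]
side (529, -312) [49.3, 30.0]
side (577, -348) [50.4, 26.5]
scene (434, -242) [35.8, 12.5]
scene (481.5, -277) [4.2, 3.8]
scene (529, -312) [29.7, 22.2]
scene (577, -348) [32.0, 23.1]
[[275. 236.]
 [272. 150.]
 [276. 199.]
 [273. 138.]]
```

View pics/m9.png

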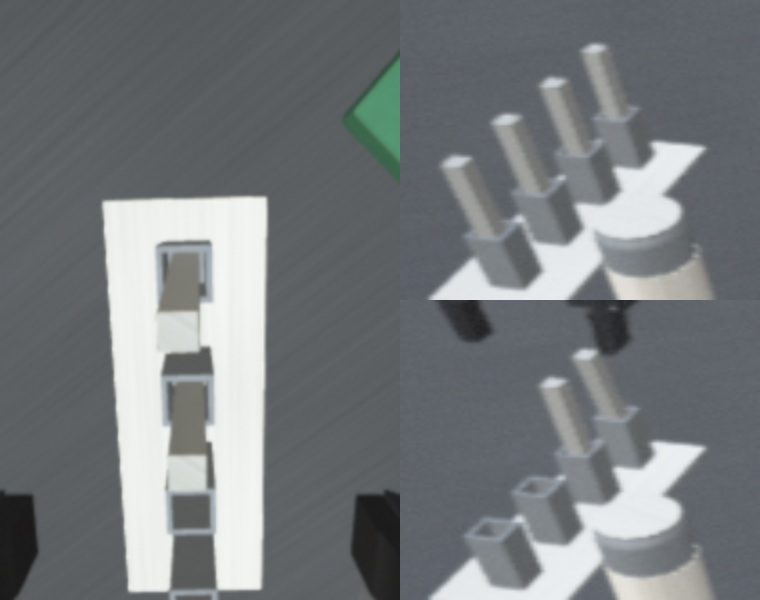

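Request:
{"method": "step_arm", "body": {"series": [[[-1,-0.2,0,4.6,0],[-1,0,0,4.5,0],[-1,0,0,0.9,0],[1,0,0,0,0],[1,0,0,0,0],[1,0,0,0,0],[1,0,0,0,0],[1,0,0,0,0]]], "grip_force": 25}}

```text
time: 23.0
position: [483.4, -277.8, 119.1]
eef_rot: [1.013, 2.972, -0.001]
wrist_force: [-0.3, 0.0, -0.6]
finger_gap: 0.569
finger_force: 0.0
```

Request:
{"method": "step_arm", "body": {"series": [[[1,0,0,0,0],[1,0,0,0,0],[1,0,0,0,0],[1,0,0,0,0],[1,0,0,0,0],[1,0,0,0,0],[1,0,0,0,0],[1,0,0,0,0]]]}}

```text
time: 23.8
position: [482.7, -277.2, 117.6]
eef_rot: [-1.013, -2.973, -0.0]
wrist_force: [1.1, 0.0, -1.5]
finger_gap: 0.161
finger_force: 25.0
```

Request:
{"method": "step_arm", "body": {"series": [[[1,0,0,-3,0],[1,0,0,-3,0],[1,0,0,-3.5,0],[1,0,-4.3,0,0],[1,0,-4.3,0,0],[1,-3,-3.9,0,0],[1,0,0,0,0],[1,0,0,0,0]]]}}

```text
time: 24.6
position: [429.7, -395.1, 212.0]
eef_rot: [-1.016, -2.972, -0.002]
wrist_force: [0.7, 0.0, -1.4]
finger_gap: 0.155
finger_force: 25.0
```

Request:
{"method": "step_arm", "body": {"series": [[[1,0,0,5,0],[1,0,0,4.6,0],[1,0,0,0,0],[1,-1,0,0.8,0],[1,-1.9,0,0.1,0],[1,-1.9,0,0.3,0],[1,-1.8,0,0.6,0],[1,-1.7,0,1.0,0]]]}}

```text
time: 25.4
position: [500.9, -448.0, 96.6]
eef_rot: [1.008, 2.964, -0.008]
wrist_force: [4.9, -0.2, 18.5]
finger_gap: 0.156
finger_force: 25.0
```

Request:
{"method": "step_arm", "body": {"series": [[[1,-1.7,0,0.9,0],[1,-1.5,0,1.2,0],[1,-1.3,0,1.5,0],[1,-1.0,0,1.6,0],[1,-0.7,0,1.4,0],[1,0,0,0,0]]]}}

```text
time: 26.0
position: [546.3, -482.6, 23.6]
eef_rot: [1.011, 2.974, 0.0]
wrist_force: [1.6, -0.5, -0.4]
finger_gap: 0.156
finger_force: 25.0
```

```bash
python3 bar.py
```

```text
[ 546.30684747 -482.56113737   23.57692525] [ 1.55155473 -0.53496619 -0.37896994] edges [(np.int64(56), 35), (np.int64(55), 34), (np.int64(57), 22), (np.int64(54), 19), (np.int64(58), 8)] [87, 88, 89, 89, 90, 216, 217, 218, 218, 218, 218, 218, 218, 217, 216, 216, 215, 214, 214, 214]
{0: 209, 45: 112, 60: 80, 70: 59, 75: 49, 80: 40, 85: 31, 90: 23}
```

Request:
{"method": "step_arm", "body": {"series": [[[1,0,0,-4.8,0.12],[1,0,0,-4.8,0.12],[1,0,0,-4.8,0.12],[1,0,0,-4.8,0.12],[1,0,0,-0.8,0.12],[1,0,0,0,0.124],[1,4.3,0.65,0,0],[1,4.3,0.65,0,0]]]}}

```text
time: 26.85
position: [540.9, -395.3, 224.2]
eef_rot: [2.003, 2.42, 0.0]
wrist_force: [1.6, 0.6, -2.1]
finger_gap: 0.15
finger_force: 25.0
```

Request:
{"method": "step_arm", "body": {"series": [[[1,4.3,0.65,0,0],[1,4.3,0.65,0,0],[1,4.3,0.65,0,0],[1,4.3,0.65,0,0],[1,4.3,0.65,0,0],[1,4.3,0.65,0,0],[1,4.3,0.65,0,0],[1,4.3,0.65,0,0]]]}}

```text
time: 27.65
position: [526.9, -46.3, 224.6]
eef_rot: [1.999, 2.421, 0.001]
wrist_force: [0.1, 0.5, -1.1]
finger_gap: 0.156
finger_force: 25.0
```

Request:
{"method": "step_arm", "body": {"series": [[[1,0,0,2.5,0],[1,0,0,2.5,0],[1,0,0,0,0],[1,0,0,0,0]]]}}

```text
time: 28.05
position: [527.5, -48.3, 174.0]
eef_rot: [2.0, 2.422, 0.0]
wrist_force: [0.5, -1.3, -1.1]
finger_gap: 0.152
finger_force: 25.0
```

```bash
python3 bar.py; python3 chk.py 523.6 -46.2
```

```text
[527.49069718 -48.3153995  173.99093114] [ 0.46090059 -1.30795577 -1.13847017] edges [(np.int64(57), 39), (np.int64(58), 35), (np.int64(56), 26), (np.int64(59), 18), (np.int64(55), 11)] [83, 83, 85, 84, 86, 218, 225, 225, 226, 226, 226, 225, 225, 224, 224, 224, 223, 223, 222, 222]
{0: 209, 45: 112, 60: 80, 70: 59, 75: 49, 80: 39, 85: 30, 90: 23}
[528.2 -48.7 174.6] 100.9 delta tool xy [ 3.4 -4. ]
side (434, -242) [50.4, 22.7]
side (481.5, -277) [47.9, 31.0]
side (529, -312) [48.7, 29.6]
side (577, -348) [50.3, 26.3]
scene (434, -242) [24.3, 12.9]
scene (481.5, -277) [30.6, 22.7]
scene (529, -312) [30.4, 22.3]
scene (577, -348) [32.7, 23.4]
```

Request:
{"method": "step_arm", "body": {"series": [[[1,0.3,-0.4,2.2,0],[1,0,0,1.6,0],[1,0,0,1.3,0],[1,0,0,1,0],[1,0,0,0.8,0],[1,0,0,0.7,0],[1,0,0,0.6,0],[1,0,0,0,0]]], "grip_force": 15}}

```text
time: 29.0
position: [523.8, -46.8, 91.3]
eef_rot: [2.0, 2.421, -0.0]
wrist_force: [-1.0, -2.0, 3.0]
finger_gap: 0.154
finger_force: 15.0
```

Request:
{"method": "step_arm", "body": {"series": [[[1,0,0,0,0],[0.4,0,0,0,0],[0.4,0,0,0,0],[0.4,0,0,0,0],[0.4,0,0,-2,0],[0.3,0,0,-5,0],[0.3,0,0,-4,0],[0.3,0,0,0,0]]], "grip_force": 6}}

```text
time: 29.8
position: [526.8, -47.3, 206.9]
eef_rot: [1.994, 2.414, 0.007]
wrist_force: [0.3, -0.5, -0.0]
finger_gap: 0.349
finger_force: 0.0
```

Request:
{"method": "step_arm", "body": {"series": [[[0.3,0,0,-1,-0.12],[0.3,0,0,-0.6,-0.12],[0.3,0,0,0,-0.12],[-1,0,0,0,-0.12],[-1,0,0,0,-0.12],[-1,0,0,0,-0.124],[-1,0,0,0,0],[-1,0,0,0,0]]]}}

```text
time: 30.6
position: [522.9, -46.2, 216.0]
eef_rot: [-1.018, -2.971, -0.0]
wrist_force: [-0.7, -0.2, -1.1]
finger_gap: 0.782
finger_force: 0.0
```

```bash
python3 chk.py 442 -249
```

```text
[522.9 -46.2 216. ] 142.2 delta tool xy [ -60.4 -209.8]
side (434, -242) [50.7, 23.3]
side (481.5, -277) [47.6, 31.5]
side (529, -312) [48.7, 30.0]
side (577, -348) [50.2, 26.6]
scene (434, -242) [24.0, 12.6]
scene (481.5, -277) [30.6, 22.3]
scene (529, -312) [30.0, 22.6]
scene (577, -348) [32.5, 23.4]
```

```bash
python3 - <<'E'
from h import *
st=dict(manip.state());st["position"]=np.array([480.1,-275.9,215.6]);c=cam("wrist",st)
t=onz(c,[(269.3,166)],158)[0];R=tool(st)[1];b=np.array([434,-243,60])
print(t);a=b+(t-b)*(118-60)/(158-60);p=tool()[0]
print("at118",a,"top tool delta",(R.T@(t-p)).round(1),"at118",(R.T@(a-p)).round(1))
E
```

```text
[ 440.24260774 -251.14275151  158.        ]
at118 [ 437.69460458 -247.81917947  118.        ] top tool delta [ -60.  -212.7   58.3] at118 [ -56.  -211.6   98.3]
```

Request:
{"method": "step_arm", "body": {"series": [[[-1,-1.1,-4.2,0,0],[-1,-1.1,-4.2,0,0],[-1,-1.1,-4.2,0,0],[-1,-1.1,-4.2,0,0],[-1,-1.1,-4.3,0,0],[-1,0,0,0,0],[-1,0,0,0,0]]]}}

```text
time: 31.4
position: [437.5, -247.6, 216.6]
eef_rot: [-1.019, -2.972, -0.001]
wrist_force: [0.5, -0.3, -0.0]
finger_gap: 1.0
finger_force: 0.0
```

```bash
python3 - <<'E'
from h import *
st=manip.state();im,c=shot("wrist","w10");p,R=tool(st);print(p,R[:2,:2].T@(np.array([438,-248])-p[:2]),proj(c,[(440.2,-251.1,158)]))
m=(im.min(2)>175).astype(np.uint8);n,l,s,ce=cv2.connectedComponentsWithStats(m)
for i in range(1,n):
    if s[i,4]>60:print(ce[i].round(),s[i].tolist())
print([int(x) for x in im[200:270:3,276].min(1)],[int(x) for x in im[232,255:300:3].min(1)])
E
```

```text
[ 437.53761198 -247.61681677  216.57286233] [-0.60023315 -0.01876669] [[275.24796886 237.7242057 ]]
[495.   3.] [488, 0, 16, 9, 79]
[503. 111.] [401, 0, 159, 251, 18700]
[410.  81.] [394, 64, 32, 35, 590]
[279. 222.] [238, 145, 78, 167, 8933]
[555. 217.] [548, 206, 12, 24, 163]
[119, 118, 118, 118, 118, 118, 119, 118, 118, 120, 206, 218, 218, 217, 216, 193, 90, 90, 93, 164, 92, 89, 91, 91] [239, 237, 239, 238, 205, 218, 220, 214, 213, 219, 212, 92, 177, 239, 239]
```

Request:
{"method": "step_arm", "body": {"series": [[[-1,0,0,4.6,0],[-1,0,0,4.5,0],[-1,0,0,0.9,0],[1,0,0,0,0],[1,0,0,0,0],[1,0,0,0,0],[1,0,0,0,0],[1,0,0,0,0]]], "grip_force": 25}}

```text
time: 32.25
position: [438.5, -247.5, 118.0]
eef_rot: [1.013, 2.972, -0.001]
wrist_force: [-1.0, 0.1, -0.4]
finger_gap: 0.568
finger_force: 0.0
```

Request:
{"method": "step_arm", "body": {"series": [[[1,0,0,0,0],[1,0,0,0,0],[1,0,0,0,0],[1,0,0,0,0],[1,0,0,0,0],[1,0,0,0,0],[1,0,0,0,0],[1,0,0,0,0]]]}}

```text
time: 33.05
position: [437.9, -247.0, 116.7]
eef_rot: [-1.013, -2.974, -0.0]
wrist_force: [-0.5, -0.2, -0.4]
finger_gap: 0.158
finger_force: 24.9
```

Request:
{"method": "step_arm", "body": {"series": [[[1,0,0,-3,0],[1,0,0,-3,0],[1,0,0,-3.5,0],[1,-2,-4.3,0,0],[1,-2,-4.3,0,0],[1,-3,-3.9,0,0],[1,0,0,0,0],[1,0,0,0,0]]]}}

```text
time: 33.85
position: [416.3, -389.2, 210.7]
eef_rot: [-1.016, -2.971, -0.002]
wrist_force: [-0.2, 0.2, -1.6]
finger_gap: 0.158
finger_force: 25.0
```

```bash
python3 bar.py
```

```text
[ 416.34939406 -389.16558102  210.73834716] [-0.24390232  0.16604265 -1.59315098] edges [(np.int64(193), 9), (np.int64(192), 7), (np.int64(194), 6), (np.int64(195), 3), (np.int64(191), 2)] [103, 104, 105, 107, 108, 109, 108, 109, 108, 109, 109, 110, 109, 108, 107, 108, 111, 137, 135, 134]
{0: 209, 45: 112, 60: 80, 70: 59, 75: 49, 80: 40, 85: 31, 90: 23}
```

Request:
{"method": "step_arm", "body": {"series": [[[1,0,0,5,0],[1,0,0,4.6,0],[1,0,0,0,0],[1,-1,0,0.6,0],[1,-1.9,0,0.2,0],[1,-1.9,0,0.3,0],[1,-1.8,0,0.6,0],[1,-1.7,0,1.0,0]]]}}

```text
time: 34.7
position: [488.5, -444.1, 97.3]
eef_rot: [1.008, 2.961, -0.011]
wrist_force: [4.5, -0.3, 19.8]
finger_gap: 0.156
finger_force: 25.0
```

Request:
{"method": "step_arm", "body": {"series": [[[1,-1.7,0,0.9,0],[1,-1.5,0,1.2,0],[1,-1.3,0,1.5,0],[1,-1.0,0,1.6,0],[1,-0.7,0,1.4,0],[1,0,0,0,0]]]}}

```text
time: 35.3
position: [533.9, -478.3, 24.3]
eef_rot: [1.011, 2.972, -0.002]
wrist_force: [0.5, -1.3, 0.6]
finger_gap: 0.155
finger_force: 25.0
```

```bash
python3 bar.py
```

```text
[ 533.9302569  -478.32817433   24.34401126] [ 0.46225567 -1.29853359  0.55669069] edges [(np.int64(65), 35), (np.int64(64), 33), (np.int64(66), 24), (np.int64(63), 18), (np.int64(67), 9)] [87, 87, 88, 89, 90, 90, 217, 218, 218, 219, 218, 218, 218, 217, 217, 216, 215, 215, 214, 214]
{0: 209, 45: 112, 60: 80, 70: 59, 75: 49, 80: 40, 85: 31, 90: 23}
```

Request:
{"method": "step_arm", "body": {"series": [[[1,0,0,-4.8,0.12],[1,0,0,-4.8,0.12],[1,0,0,-4.8,0.12],[1,0,0,-4.8,0.12],[1,0,0,-0.8,0.12],[1,0,0,0,0.124],[1,4.3,0.2,0,0],[1,4.3,0.2,0,0]]]}}

```text
time: 36.15
position: [519.2, -391.7, 224.4]
eef_rot: [2.002, 2.419, -0.0]
wrist_force: [1.1, 0.9, -1.5]
finger_gap: 0.159
finger_force: 25.0
```

Request:
{"method": "step_arm", "body": {"series": [[[1,4.3,0.2,0,0],[1,4.3,0.2,0,0],[1,4.3,0.2,0,0],[1,4.3,0.2,0,0],[1,4.3,0.2,0,0],[1,4.3,0.2,0,0],[1,4.3,0.2,0,0],[1,4.3,0.2,0,0]]]}}

```text
time: 36.95
position: [469.9, -49.5, 224.7]
eef_rot: [1.999, 2.42, 0.002]
wrist_force: [0.8, 0.2, -2.7]
finger_gap: 0.158
finger_force: 25.0
```

Request:
{"method": "step_arm", "body": {"series": [[[1,0,0,2.5,0],[1,0,0,2.5,0],[1,0,0,0,0],[1,0,0,0,0]]]}}

```text
time: 37.35
position: [470.5, -51.2, 174.1]
eef_rot: [2.0, 2.422, 0.001]
wrist_force: [-0.4, -0.2, -1.6]
finger_gap: 0.155
finger_force: 25.0
```

```bash
python3 bar.py; python3 chk.py 474.3 -54.7|head -1
```

```text
[470.48679042 -51.21146131 174.10712218] [-0.3855901  -0.20143174 -1.60938027] edges [(np.int64(66), 43), (np.int64(65), 40), (np.int64(67), 25), (np.int64(64), 21), (np.int64(68), 8)] [90, 91, 91, 91, 91, 91, 235, 235, 236, 236, 236, 236, 235, 235, 235, 234, 234, 233, 233, 232]
{0: 209, 45: 112, 60: 80, 70: 59, 75: 49, 80: 39, 85: 30, 90: 23}
[471.1 -51.6 174.6] 100.9 delta tool xy [-3.6  2.6]
```

Request:
{"method": "step_arm", "body": {"series": [[[1,-0.3,0.25,2.2,0],[1,0,0,1.6,0],[1,0,0,1.3,0],[1,0,0,1,0],[1,0,0,0.8,0],[1,0,0,0.7,0],[1,0,0,0.6,0],[1,0,0,0,0]]], "grip_force": 15}}

```text
time: 38.3
position: [474.0, -54.5, 91.8]
eef_rot: [1.999, 2.421, -0.001]
wrist_force: [-4.0, -3.0, 6.4]
finger_gap: 0.156
finger_force: 15.0
```

Request:
{"method": "step_arm", "body": {"series": [[[1,0,0,0,0],[0.4,0,0,0,0],[0.4,0,0,0,0],[0.4,0,0,0,0],[0.4,0,0,-2,0],[0.3,0,0,-5,0],[0.3,0,0,-4,0],[0.3,0,0,0,0]]], "grip_force": 6}}

```text
time: 39.1
position: [476.8, -54.8, 206.6]
eef_rot: [1.994, 2.415, 0.006]
wrist_force: [0.3, 0.4, -0.9]
finger_gap: 0.346
finger_force: 0.0
```

```bash
python3 - <<'E'
from h import *
im,c=shot("wrist","w11");s,_=shot("side","s11");p,R=tool();print(p)
cv2.imwrite("pics/m11.png",np.vstack([im[:280],cv2.resize(s[160:310,170:430],(555,320),interpolation=cv2.INTER_CUBIC)[:, :] if 0 else cv2.resize(s[160:310,180:440],(560,320),interpolation=cv2.INTER_CUBIC)]))
E
```

```text
[473.87146354 -53.82430731 201.46478671]
```

View pics/m11.png

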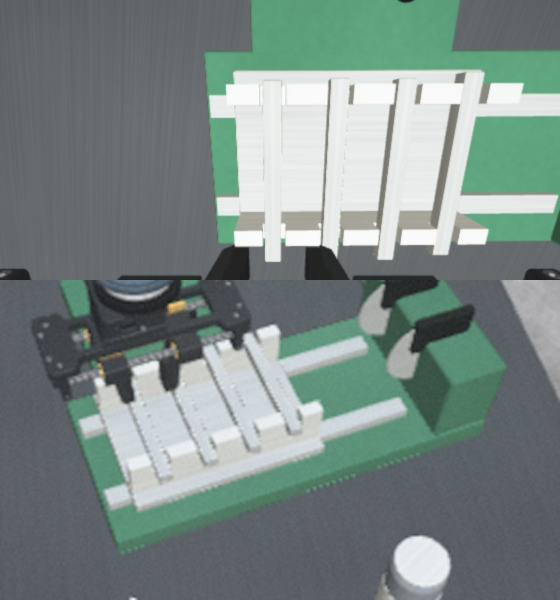

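Request:
{"method": "step_arm", "body": {"series": [[[1,0,0,0,0],[1,3.84,1.12,0,0],[1,3.84,1.12,0,0],[1,3.84,1.12,0,0],[1,3.84,1.12,0,0],[1,3.84,1.12,0,0],[1,0,0,0,0],[1,0,0,0,0]]], "grip_force": 20}}

```text
time: 40.0
position: [490.8, 145.9, 198.8]
eef_rot: [-1.996, -2.423, 0.004]
wrist_force: [0.2, -1.0, 0.5]
finger_gap: 0.006
finger_force: 0.0
```

```bash
cat > wheel.py <<'E'
from h import *
import sys
hub=np.array([499.5,202.5]);p,R=tool();d=R[:2,:2].T@(p[:2]-hub);st=manip.state()
print(p.round(1),"r",np.hypot(*d).round(1),"alpha",np.degrees(np.arctan2(d[0],d[1])).round(1)%360,"gap",round(st["finger_gap"],3),"F",st["wrist_force"].round(1))
cur=d
for k in range(int(sys.argv[2])):
    a=np.radians(float(sys.argv[1])+10*k);q=58*np.array([np.sin(a),np.cos(a)]);print([round(x,2) for x in (q-cur)/10],end=" ");cur=q
E
python3 wheel.py 252 1
```

```text
[490.8 145.9 198.8] r 57.2 alpha 250.3 gap 0.006 F [ 0.2 -1.   0.5]
[np.float64(-0.13), np.float64(0.14)]
```

Request:
{"method": "step_arm", "body": {"series": [[[1,-0.1,0.1,4.5,0],[1,0,0,4.5,0],[1,0,0,2.2,0],[1,0,0,0,0],[1,0,0,0,0]]]}}

```text
time: 40.5
position: [493.1, 143.5, 88.6]
eef_rot: [-2.002, -2.42, 0.002]
wrist_force: [0.7, 0.4, 0.3]
finger_gap: 0.003
finger_force: 0.0
```

```bash
python3 wheel.py 262 38
```

```text
[493.1 143.5  88.6] r 59.4 alpha 253.0 gap 0.003 F [0.7 0.4 0.3]
[np.float64(-0.07), np.float64(0.93)] [np.float64(-0.05), np.float64(1.01)] [np.float64(0.12), np.float64(1.0)] [np.float64(0.3), np.float64(0.97)] [np.float64(0.46), np.float64(0.9)] [np.float64(0.61), np.float64(0.81)] [np.float64(0.74), np.float64(0.69)] [np.float64(0.85), np.float64(0.55)] [np.float64(0.93), np.float64(0.4)] [np.float64(0.99), np.float64(0.23)] [np.float64(1.01), np.float64(0.05)] [np.float64(1.0), np.float64(-0.12)] [np.float64(0.97), np.float64(-0.3)] [np.float64(0.9), np.float64(-0.46)] [np.float64(0.81), np.float64(-0.61)] [np.float64(0.69), np.float64(-0.74)] [np.float64(0.55), np.float64(-0.85)] [np.float64(0.4), np.float64(-0.93)] [np.float64(0.23), np.float64(-0.99)] [np.float64(0.05), np.float64(-1.01)] [np.float64(-0.12), np.float64(-1.0)] [np.float64(-0.3), np.float64(-0.97)] [np.float64(-0.46), np.float64(-0.9)] [np.float64(-0.61), np.float64(-0.81)] [np.float64(-0.74), np.float64(-0.69)] [np.float64(-0.85), np.float64(-0.55)] [np.float64(-0.93), np.float64(-0.4)] [np.float64(-0.99), np.float64(-0.23)] [np.float64(-1.01), np.float64(-0.05)] [np.float64(-1.0), np.float64(0.12)] [np.float64(-0.97), np.float64(0.3)] [np.float64(-0.9), np.float64(0.46)] [np.float64(-0.81), np.float64(0.61)] [np.float64(-0.69), np.float64(0.74)] [np.float64(-0.55), np.float64(0.85)] [np.float64(-0.4), np.float64(0.93)] [np.float64(-0.23), np.float64(0.99)] [np.float64(-0.05), np.float64(1.01)]
```

Request:
{"method": "step_arm", "body": {"series": [[[1,-0.07,0.93,0.1,0],[1,-0.05,1.01,0,0],[1,0.12,1.0,0,0],[1,0.3,0.97,0,0],[1,0.46,0.9,0,0],[1,0.61,0.81,0,0]]]}}

```text
time: 41.1
position: [546.8, 168.8, 88.3]
eef_rot: [2.001, 2.421, -0.0]
wrist_force: [-3.5, -1.7, 0.5]
finger_gap: 0.002
finger_force: 1.7
```

Request:
{"method": "step_arm", "body": {"series": [[[1,0.74,0.69,0,0],[1,0.85,0.55,0,0],[1,0.93,0.4,0,0],[1,0.99,0.23,0,0],[1,1.01,0.05,0,0],[1,1.0,-0.12,0,0]]]}}

```text
time: 41.7
position: [554.0, 226.7, 88.0]
eef_rot: [1.999, 2.421, 0.001]
wrist_force: [1.5, -6.6, -0.0]
finger_gap: 0.003
finger_force: 2.1
```

```bash
python3 wheel.py 22 1
```

```text
[554.  226.7  88. ] r 59.6 alpha 13.0 gap 0.003 F [ 1.5 -6.6 -0. ]
[np.float64(0.83), np.float64(-0.43)]
```

Request:
{"method": "step_arm", "body": {"series": [[[1,0.97,-0.3,0,0],[1,0.9,-0.46,0,0],[1,0.81,-0.61,0,0],[1,0.69,-0.74,0,0],[1,0.55,-0.85,0,0],[1,0.4,-0.93,0,0],[1,0.23,-0.99,0,0],[1,0.05,-1.01,0,0]]]}}

```text
time: 42.5
position: [486.5, 261.0, 88.2]
eef_rot: [2.0, 2.421, 0.004]
wrist_force: [4.5, -0.9, 0.9]
finger_gap: 0.001
finger_force: 2.0
```

Request:
{"method": "step_arm", "body": {"series": [[[1,-0.12,-1.0,0,0],[1,-0.3,-0.97,0,0],[1,-0.46,-0.9,0,0],[1,-0.61,-0.81,0,0],[1,-0.74,-0.69,0,0],[1,-0.85,-0.55,0,0],[1,-0.93,-0.4,0,0],[1,-0.99,-0.23,0,0]]]}}

```text
time: 43.3
position: [441.1, 200.2, 87.6]
eef_rot: [-2.0, -2.421, -0.0]
wrist_force: [2.2, 5.8, 0.1]
finger_gap: 0.007
finger_force: 2.5
```

Request:
{"method": "step_arm", "body": {"series": [[[1,-1.01,-0.05,0,0],[1,-1.0,0.12,0,0],[1,-0.97,0.3,0,0],[1,-0.9,0.46,0,0],[1,-0.81,0.61,0,0],[1,-0.69,0.74,0,0]]]}}

```text
time: 43.9
position: [472.0, 151.3, 87.0]
eef_rot: [-1.999, -2.42, 0.004]
wrist_force: [-2.3, 3.5, 1.2]
finger_gap: 0.006
finger_force: 1.8
```

```bash
python3 wheel.py 242 4; python3 - <<'E'
from h import *
shot("side","s12")
E
```

```text
[472.  151.3  87. ] r 58.1 alpha 230.9 gap 0.006 F [-2.3  3.5  1.2]
[np.float64(-0.61), np.float64(0.95)] [np.float64(-0.4), np.float64(0.93)] [np.float64(-0.23), np.float64(0.99)] [np.float64(-0.05), np.float64(1.01)]
```

Request:
{"method": "step_arm", "body": {"series": [[[1,-0.55,0.9,0,0],[1,-0.4,0.93,0,0],[1,-0.23,0.99,0,0],[1,0,0,0,0]]]}}

```text
time: 44.35
position: [504.4, 145.2, 87.7]
eef_rot: [2.0, 2.421, 0.0]
wrist_force: [-0.8, -0.4, -0.5]
finger_gap: 0.005
finger_force: 0.2
```

Request:
{"method": "step_arm", "body": {"series": [[[1,-0.02,0.3,0,0],[1,-0.02,0.3,0,0],[1,0,0,0,0]]]}}

```text
time: 44.65
position: [509.0, 146.5, 87.6]
eef_rot: [2.001, 2.422, -0.0]
wrist_force: [-2.6, 0.1, -0.9]
finger_gap: 0.003
finger_force: 0.9
```

```bash
python3 wheel.py 270 1; python3 - <<'E'
from h import *
im,c=shot("side","s13");im0=cv2.imread("pics/s11.png")
# end of slide vs start: print slot posts expected at home for reference
xh=np.array([.982,.191,0])
print(proj(c,np.array([[541.4,-7,106]])+np.outer([80-75,80+75],xh)))
E
```

```text
[509.  146.5  87.6] r 56.8 alpha 268.8 gap 0.003 F [-2.6  0.1 -0.9]
[np.float64(-0.12), np.float64(0.12)] [[277.82705215 211.57189699]
 [335.88743409 193.9891344 ]]
```

Request:
{"method": "step_arm", "body": {"series": [[[1,0,0.3,0,0],[1,0,0.3,0,0],[1,0,0,0,0]]]}}

```text
time: 45.0
position: [512.9, 147.6, 87.2]
eef_rot: [-1.998, -2.42, 0.006]
wrist_force: [-9.3, -1.4, 5.7]
finger_gap: 0.005
finger_force: 4.8
```

Request:
{"method": "step_arm", "body": {"series": [[[1,0.02,0.25,0,0],[1,0,0,0,0]]]}}

```text
time: 45.2
position: [513.3, 147.8, 87.0]
eef_rot: [-1.995, -2.418, 0.012]
wrist_force: [-18.7, -4.5, 12.4]
finger_gap: 0.007
finger_force: 9.3
```

Request:
{"method": "step_arm", "body": {"series": [[[1,0.03,0.25,0,0],[1,0,0,0,0]]]}}

```text
time: 45.4
position: [513.6, 148.0, 86.9]
eef_rot: [-1.993, -2.417, 0.019]
wrist_force: [-27.1, -8.3, 20.7]
finger_gap: 0.004
finger_force: 14.3
```

Request:
{"method": "step_arm", "body": {"series": [[[1,0,-0.8,0,0],[1,0,-0.6,0,0],[1,0,0,0,0],[1,0,0,-4,0],[1,0,0,-5,0],[1,0,0,-5,0],[1,5,0,0,0],[1,0,0,0,0]]]}}

```text
time: 46.2
position: [497.5, 199.4, 230.6]
eef_rot: [1.995, 2.423, 0.01]
wrist_force: [-0.8, -1.0, -0.6]
finger_gap: 0.008
finger_force: 0.0
```

Request:
{"method": "step_arm", "body": {"series": [[[1,4,-3,0,0],[1,4,-3,0,0],[1,0,0,0,0]]]}}

```text
time: 46.5
position: [418.9, 265.6, 227.1]
eef_rot: [-1.993, -2.426, 0.001]
wrist_force: [0.2, -0.2, 0.5]
finger_gap: 0.002
finger_force: 0.0
```

```bash
python3 - <<'E'
from h import *
im,c=shot("side","s14");sc,c2=shot("scene","sc14");print(manip.state()["wrist_force"],tool()[0])
# 20-pt grid homography rectification at z=106 for measurement
xh=np.array([.982,.191,0]);m=np.array([541.4,-7,104.])
print(proj(c,m+np.outer([80-75,80-25,80+25,80+75],xh)).round().tolist())
cv2.imwrite("pics/m14.png",np.hstack([cv2.resize(im[120:280,200:430],(460,320)),cv2.resize(sc[160:320,200:370],(340,320))]))
E
```

```text
[ 0.33105052 -0.48809373  0.01040424] [422.31567549 263.30336745 227.6859201 ]
[[278.0, 212.0], [298.0, 206.0], [317.0, 200.0], [336.0, 195.0]]
```

View pics/m14.png

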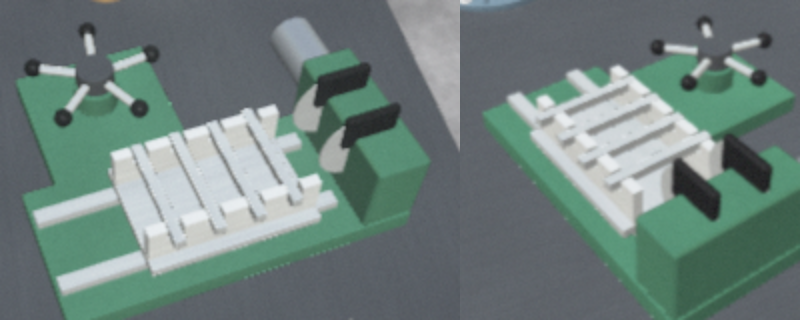

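```bash
python3 -c "
from plant import manip
print(manip.sign_off())"
```

```text
the job is handed in; nothing more can be done
None
```

I laid all four bars flat in their own slot pairs and wound the star wheel to its stop, so the slide is home at the saw head. The last pictures show every bar still lying in its slots; the spray can and tape were never touched. I've handed the job in but saw no verdict.

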